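Find the thick-walled strut by weight and hold it up

TASK

Two struts that look the same lie in two bench stands; one is made of thick-walled tube and is clearly heavier. Lift each one gently clear of its stand to feel its weight, set the lighter one back as it lay in its own stand and let it go, without dropping either, and raise the heavier one straight up to at least 10 cm above where it lay, level and over its own stand. Hold it still there for three seconds and finish while still holding it; leave the other things on the table alone.

Things in the scene. Friction and masses are not known exactly. Their poses are not given: they have to be found in the camera images.
- strut_a: bare steel square tube 25 x 25 mm, 240 mm long overall, with a 50 x 50 x 4 mm plate across each end; 0.2 to 0.9 kg, balanced at its middle, to be gripped there across the 25 mm width. Origin: middle of the tube; x along it, z up while level. Starts in the cradles of stand_a. Same look as strut_b; one of them is at least 0.2 kg heavier.
- strut_b: bare steel square tube 25 x 25 mm, 240 mm long overall, with a 50 x 50 x 4 mm plate across each end; 0.2 to 0.9 kg, balanced at its middle, to be gripped there across the 25 mm width. Origin: middle of the tube; x along it, z up while level. Starts in the cradles of stand_b. Same look as strut_a; one of them is at least 0.2 kg heavier.
- stand_a: dark steel stand fixed to the table: base 200 x 110 x 8 mm; 70 mm either side of centre an upright 12 mm thick, 50 mm wide, with a flat saddle 70 mm high between two outward-leaning horns 94 mm high (gap 36 mm at the saddle, 54 mm on top). Origin: centre of the base's underside; x along its strut, z up. Carries strut_a (its origin then 82.5 mm high).
- stand_b: dark steel stand fixed to the table: base 200 x 110 x 8 mm; 70 mm either side of centre an upright 12 mm thick, 50 mm wide, with a flat saddle 70 mm high between two outward-leaning horns 94 mm high (gap 36 mm at the saddle, 54 mm on top). Origin: centre of the base's underside; x along its strut, z up. Carries strut_b (its origin then 82.5 mm high).
- hammer: bystander: hammer lying on the table beyond the stands, to be left alone; origin at its underside
- spray_can: bystander: upright grey can 60 mm in diameter, 170 mm tall, to be left alone; origin at the centre of its underside
- wrench: bystander: wrench lying flat at the robot's left, to be left alone; origin at its underside
- weld_magnet: bystander: flat square welding magnet, 100 x 108 x 16 mm, lying at the robot's right, to be left alone; origin at the centre of its underside
Mind the look-alikes: they are no part of the job. What is shaped like the strut_b but blue or yellow is not meant. What is shaped like the stand_b but purple is not meant.

How it is judged:
On the way, in this order (a step that is already met when the one before it is completed fails the run):
1. the lighter strut is lifted clear in the fingers while the heavier one rests on its stand (((height (world z) of strut_a above 0.0925 m and contact force between strut_a and stand_a below 0.1 N and contact force between strut_a and the fingers above 1 N and contact force between strut_b and stand_b above 4.7 N) or (height (world z) of strut_b above 0.0925 m and contact force between strut_b and stand_b below 0.1 N and contact force between strut_b and the fingers above 1 N and contact force between strut_a and stand_a above 4.7 N))), for 0.2 s.
2. both struts lie in their own stands, let go (horizontal distance between strut_a and stand_a below 0.03 m and height (world z) of strut_a between 0.077 and 0.088 m and angle between each of strut_a, strut_b's own z axis and vertical below 0.08 rad and angle between the x axis of strut_a and the x axis of stand_a, either way round below 0.12 rad and linear speed of each of strut_a, strut_b below 0.02 m/s and contact force between each of strut_a, strut_b and the fingers below 0.2 N and contact force between strut_a and stand_a above 0.5 N and horizontal distance between strut_b and stand_b below 0.03 m and height (world z) of strut_b between 0.077 and 0.088 m and angle between the x axis of strut_b and the x axis of stand_b, either way round below 0.12 rad and contact force between strut_b and stand_b above 0.5 N), for 0.2 s.
3. the heavier strut is held level and still, 9 cm or more above where it lay, over its own stand, with the lighter one seated in its own, for 2.5 s (((height (world z) of strut_a above 0.1725 m and horizontal distance between strut_a and stand_a below 0.06 m and angle between strut_a's own z axis and vertical below 0.1 rad and linear speed of strut_a below 0.03 m/s and angular speed of strut_a below 0.15 rad/s and contact force between strut_a and the fingers above 3 N and contact force between strut_a and stand_a below 0.1 N and contact force between strut_a and strut_b below 0.1 N and horizontal distance between strut_b and stand_b below 0.03 m and height (world z) of strut_b between 0.077 and 0.088 m and angle between strut_b's own z axis and vertical below 0.08 rad and angle between the x axis of strut_b and the x axis of stand_b, either way round below 0.12 rad and linear speed of strut_b below 0.02 m/s and contact force between strut_b and the fingers below 0.2 N and contact force between strut_b and stand_b between 0.5 and 4.7 N) or (height (world z) of strut_b above 0.1725 m and horizontal distance between strut_b and stand_b below 0.06 m and angle between strut_b's own z axis and vertical below 0.1 rad and linear speed of strut_b below 0.03 m/s and angular speed of strut_b below 0.15 rad/s and contact force between strut_b and the fingers above 3 N and contact force between strut_b and stand_b below 0.1 N and contact force between strut_a and strut_b below 0.1 N and horizontal distance between strut_a and stand_a below 0.03 m and height (world z) of strut_a between 0.077 and 0.088 m and angle between strut_a's own z axis and vertical below 0.08 rad and angle between the x axis of strut_a and the x axis of stand_a, either way round below 0.12 rad and linear speed of strut_a below 0.02 m/s and contact force between strut_a and the fingers below 0.2 N and contact force between strut_a and stand_a between 0.5 and 4.7 N))), for 2.5 s.
At the end, for the whole second after the job is handed in: The heavier strut is held by the fingers alone, 90 mm or more higher than it lay, within 60 mm sideways of its stand's centre, level to 0.1 rad and still (0.03 m/s, 0.15 rad/s); the lighter lies seated in its own stand within 30 mm of the centre and 0.12 rad, let go (((height (world z) of strut_a above 0.1725 m and horizontal distance between strut_a and stand_a below 0.06 m and angle between strut_a's own z axis and vertical below 0.1 rad and linear speed of strut_a below 0.03 m/s and angular speed of strut_a below 0.15 rad/s and contact force between strut_a and the fingers above 3 N and contact force between strut_a and stand_a below 0.1 N and contact force between strut_a and strut_b below 0.1 N and horizontal distance between strut_b and stand_b below 0.03 m and height (world z) of strut_b between 0.077 and 0.088 m and angle between strut_b's own z axis and vertical below 0.08 rad and angle between the x axis of strut_b and the x axis of stand_b, either way round below 0.12 rad and linear speed of strut_b below 0.02 m/s and contact force between strut_b and the fingers below 0.2 N and contact force between strut_b and stand_b between 0.5 and 4.7 N) or (height (world z) of strut_b above 0.1725 m and horizontal distance between strut_b and stand_b below 0.06 m and angle between strut_b's own z axis and vertical below 0.1 rad and linear speed of strut_b below 0.03 m/s and angular speed of strut_b below 0.15 rad/s and contact force between strut_b and the fingers above 3 N and contact force between strut_b and stand_b below 0.1 N and contact force between strut_a and strut_b below 0.1 N and horizontal distance between strut_a and stand_a below 0.03 m and height (world z) of strut_a between 0.077 and 0.088 m and angle between strut_a's own z axis and vertical below 0.08 rad and angle between the x axis of strut_a and the x axis of stand_a, either way round below 0.12 rad and linear speed of strut_a below 0.02 m/s and contact force between strut_a and the fingers below 0.2 N and contact force between strut_a and stand_a between 0.5 and 4.7 N))); the arm keeps its last pose, push and grip.
It fails at once if a strut is dropped: it falls at over 0.6 m/s with no finger on it ((linear speed of strut_a above 0.6 m/s and contact force between strut_a and the fingers below 0.1 N) or (linear speed of strut_b above 0.6 m/s and contact force between strut_b and the fingers below 0.1 N)).
It fails at once if a strut is tipped by more than 0.5 rad (angle between any of strut_a, strut_b's own z axis and vertical above 0.5 rad).
It fails at once if a bystander is moved by more than 25 mm (distance of any of hammer, spray_can, wrench, weld_magnet from where it was at the start of the episode above 0.025 m).
It also fails if it takes over 67 s, if anything falls off the work surface, if the arm or the gripper's body presses on something with over 40 N, if the wrist force passes 120 N, or if a joint passes its speed limit or range.

ROBOT

A 7-joint arm with a two-finger parallel gripper is mounted at the origin on the work surface. World frame = base frame: x ahead of the robot, y to its left, z up, the work surface at z = 0. Lengths are in m, angles in rad, forces in N, time in s.
With the tool pointing down it reaches from about 0.4 to 0.875 m from the base axis. Payload 6.5 kg.
Tool frame: the origin (TCP) lies on the front face of the gripper's body, between the roots of the fingers; the fingertips stand 73 mm ahead of it and the grasp point (between the pads) lies env.grip_point_offset ahead of it (env.grip_point_offset is the distance from the TCP to the grasp point, in m); z points along the fingers, y is the line along which they close (so a half turn about z gives the same grasp; the last joint's range is limited). The gripper opens to 85 mm and grips with 20 to 120 N. Pads are 22 mm wide; open, the fingers measure 114 mm over their backs; the gripper's body (76 mm by 85 mm) begins 54 mm behind the grasp point. The pads swing forward as they close: fully open they stand 13 mm farther back than shut.
Start: joints at [1.099, 0.536, -0.004, 1.538, 0.003, 1.067, -0.071], TCP at [0.257, -0.597, 0.304] pointing down, gripper open.
Joint ranges: [-2.7, 2.7], [-0.37, 2.16], [-1.27, 1.26], [0.24, 2.4], [-1.31, 4.45], [0.19, 1.91], [-2.76, 2.76]. Speed limits (rad/s): [2.39, 2.39, 3.14, 3.14, 3.14, 3.14, 3.14].

INTERFACE

Orientations are given as a unit quaternion [x, y, z, w].
In Python, from workcell import env gives the robot as it stands. The module is installed in compiled form; this text tells all that it offers.
- The arm moves only by the tool send_rows, never from a script. Its argument "commands" is a list of rows, each a list of 3 entries, a list of its own where there are three numbers: the finger opening in cm, from 0 to 8.54, then the shift along the tool's x, y, z in cm, then the turn, a rotation vector about the tool's x, y, z in rad. A call has 1 to 5 rows; each row is the pose to reach, as a shift and turn from the pose commanded when the call began, along the tool's axes at that moment; what a row does not reach only later rows make up. A row lasts 1/12 s, in which the tool goes at most 41.7 mm and 7.16 degrees, less where a joint would pass 70% of its speed; a pose out of reach is approached as far as the arm can. A call with a gripper value outside its range is refused whole. The fingers move at their own pace and stop on an object; "grip_force" is the grip in N (left out, the last holds). Time passes only in rows, so rows that repeat a pose let the fingers close. It gives the time, the measured TCP pose, the force, the opening and the grip force at its end, in the units of the state.
- env.sense(): the state, without advancing time (a new reading comes with each control period).
- env.snapshot(name): name is "scene" or "top"; returns the picture (420x560x3 uint8, blue, green, red); there is no depth.
- env.camera_model(name): a dict with "fovy" (degrees; the focal length in pixels is half the picture's height over the tangent of half this angle, whatever the lens; pixels are square), "cx", "cy" (the principal point, pixels), "origin" and "orientation" of the camera in the world. Camera axes: x right, y down, z forward; pixel columns grow to the right and rows downward; lengths in m; the calibration is good to about 2 mm. A picture is of the moment at which its call begins. camera_model takes no time and is no camera call.
- env.finish_job(): hands the job in; it is judged then, once.
The state is a dict: "time": time; "qpos": joint angles; "joint_velocities": joint speeds; "joint_torque": joint torques, N m; "tcp_pos": TCP position; "orientation": TCP orientation; "force": force on the tool from outside, world axes, zero at the start; "torque": the same for the moment, N m; "grip_width": finger opening in m; "grasp_force": force on a finger pad.
Only numpy, scipy, OpenCV 4.12 (cv2) and the standard library are available. Lean on these libraries where they do the work, as an engineer would, in place of code of your own. Each camera call takes 0.05 s, during which the arm holds its last target. There are 200 camera calls.

## Working session

There is one attempt and no reset: what is moved stays moved. The work goes in short steps, Python scripts to look and compute and a tool call to move; the robot and the scene stay as the last step left them, time stands still between calls to the robot, and variables do not carry over. Pictures are saved under pics/ and viewed, at most 10 in all, crops included, and the job is handed in when it is done.

Besides the shell and the picture viewer there is one more tool, called after "Call:" as name(argument=value, ...), one argument or row to a line, values as JSON. send_rows: Moves the arm, as the interface text tells. Its arguments: {"type":"object","properties":{"commands":{"type":"array"},"grip_force":{"type":"number"}},"required":["commands"]}

```bash
mkdir -p pics
python3 - <<'E'
from workcell import env
import cv2
for n in ("scene","top"):
    cv2.imwrite(f"pics/{n}0.png",env.snapshot(n)); print(env.camera_model(n))
s=env.sense(); print(s, env.grip_point_offset)
E
```

```text
{'fovy': 44.036168784281436, 'cx': 276.5541070308849, 'cy': 202.62415894626437, 'origin': array([ 1.53614859, -0.01177025,  1.02568316]), 'orientation': array([ 0.65630709,  0.6480512 , -0.27446282, -0.27195737])}
{'fovy': 46.8683549861633, 'cx': 277.65227254601524, 'cy': 207.89014271862666, 'origin': array([ 0.37246172, -0.0052162 ,  1.60659689]), 'orientation': array([-0.69943874,  0.71139988, -0.04766131,  0.04923471])}
{'time': 0.1, 'qpos': array([ 1.09880096,  0.53708947, -0.0044489 ,  1.53878864,  0.00258281,
        1.06732255, -0.07118328]), 'joint_velocities': array([ 0.000939  , -0.00163147,  0.00093256, -0.00189019,  0.00044182,
       -0.00082582,  0.00052054]), 'joint_torque': array([ 1.51749042e-03, -5.84570217e+01,  1.05139185e+00, -2.59780937e+01,
        1.25965721e-02,  4.51071159e-03,  7.67611255e-06]), 'tcp_pos': array([ 0.25640468, -0.59677955,  0.30309554]), 'orientation': array([ 9.79477502e-01,  2.01551931e-01, -2.09207752e-04, -7.73347732e-04]), 'force': array([-0.05602137,  0.17029814, -0.0559728 ]), 'torque': array([ 0.07101894, -0.00459385,  0.02939162]), 'grasp_force': 0.0, 'grip_width': 0.08530125501129235} 0.0539
```

View pics/scene0.png

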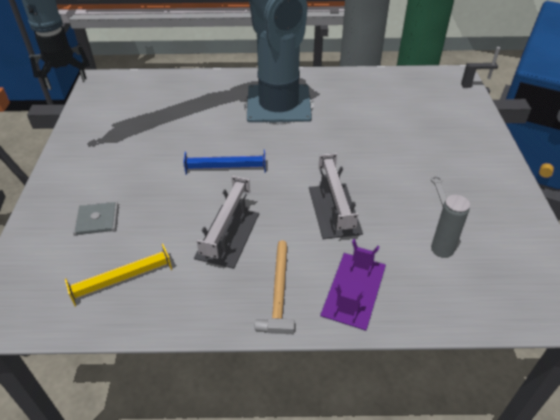

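View pics/top0.png

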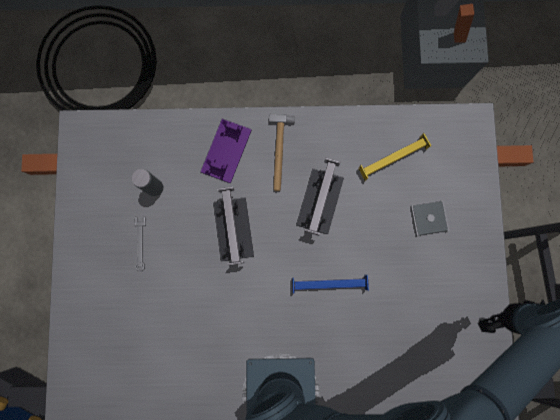

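Scene and top views: the grey struts in dark stands are at top-image pixels (231,228) and (323,198). The look-alikes are blue (330,285), yellow (396,157) and the purple stand (226,150). The two bare-steel ones in dark stands fit. I'll confirm in one enlarged crop.

Run:
```python
import cv2
im=cv2.imread("pics/top0.png")[145:275,195:355]
cv2.imwrite("pics/crop0.png",cv2.resize(im,None,fx=4.5,fy=4.5,interpolation=cv2.INTER_CUBIC))
```

```text
(no output)
```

View pics/crop0.png

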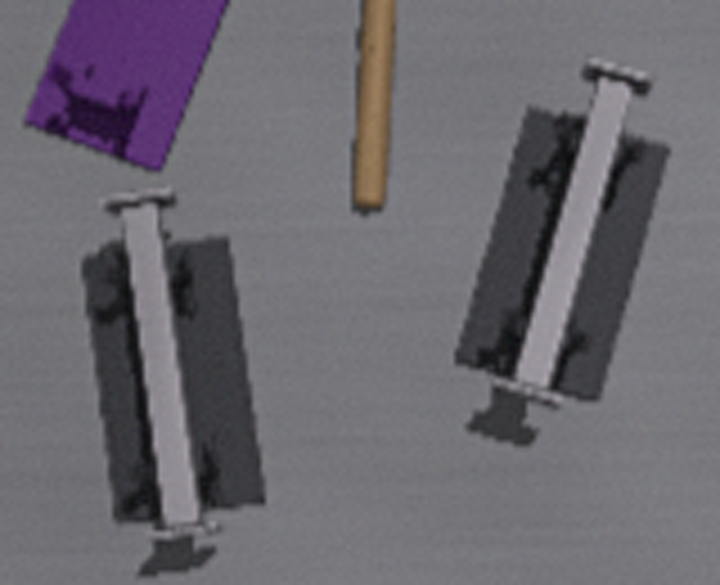

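The crop confirms two bare-steel struts on dark stands: the left tube runs from (141,207) to (181,522) and the right from (613,80) to (534,388), in crop pixels.

```bash
cat > h.py <<'E'
from workcell import env
import numpy as np
from scipy.spatial.transform import Rotation as R
def ray(name,uv,z):
    m=env.camera_model(name); f=210/np.tan(np.radians(m["fovy"]/2))
    d=R.from_quat(m["orientation"]).apply([(uv[0]-m["cx"])/f,(uv[1]-m["cy"])/f,1])
    o=m["origin"]; return o+d*(z-o[2])/d[2]
def delta(grasp,yaw):
    """tool-axes shift (cm) and turn for grasp point world pos; tube yaw -> closing axis perpendicular"""
    s=env.sense(); r=R.from_quat(s["orientation"])
    best=None
    for k in (0,np.pi):
        t=R.from_euler('z',yaw+k)*R.from_euler('x',np.pi)
        rv=(r.inv()*t).as_rotvec()
        if best is None or np.linalg.norm(rv)<np.linalg.norm(best[0]): best=(rv,t)
    tcp=np.array(grasp)+[0,0,env.grip_point_offset]
    return r.inv().apply(tcp-s["tcp_pos"])*100,best[0],tcp
E
python3 - <<'E'
from h import *
c=lambda p:(195+(p[0]+.5)/4.5-.5,145+(p[1]+.5)/4.5-.5)
for n,a,b,base in (("L",(139,199),(184,528),[(82,257),(228,238),(265,503),(115,522)]),("R",(616,75),(527,391),[(530,107),(668,148),(602,400),(457,362)])):
    A,B=ray("top",c(a),.1075),ray("top",c(b),.1075); d=A-B
    yaw=np.arctan2(d[1],d[0])
    P=np.array([ray("top",c(p),.008) for p in base])
    print(n,(A+B)/2,np.linalg.norm(d),yaw,"stand",P.mean(0),np.linalg.norm(np.diff(P,axis=0),axis=1))
    e=P[1]-P[2];print(np.arctan2(e[1],e[0]))
    print(delta([*((A+B)/2)[:2],.25],yaw))
E
```

```text
L [0.52816409 0.14404355 0.1075    ] 0.2308971661976484 0.1316919896616784 stand [0.52571579 0.14580476 0.008     ] [0.10913126 0.19804559 0.11021989]
0.12928912042775537
(array([ 5.42180132e+01, -5.73335319e+01,  5.92865957e-03]), array([-0.00157581,  0.00031673,  0.2741923 ]), array([0.52816409, 0.14404355, 0.3039    ]))
R [ 0.61447084 -0.14225509  0.1075    ] 0.2320010218301558 -0.2993941997482677 stand [ 0.61427507 -0.14530657  0.008     ] [0.10732917 0.19548571 0.10999634]
-0.2856276941443212
(array([ 5.08435046e+01, -2.76221179e+01, -4.12574428e-02]), array([-1.49784747e-03,  6.57960351e-04,  7.05278400e-01]), array([ 0.61447084, -0.14225509,  0.3039    ]))
```

Call:
send_rows(
  commands=[
    [8.5,[3.3,-1.8,0],[0,0,0]],
    [8.5,[6.6,-3.6,0],[0,0,0]],
    [8.5,[9.9,-5.4,0],[0,0,0]],
    [8.5,[13.2,-7.2,0],[0,0,0]],
    [8.5,[16.5,-9.0,0],[0,0,0]],
  ],
)

```text
time: 0.52
tcp_pos: [0.3733, -0.4477, 0.3036]
orientation: [0.98, 0.201, -0.0, -0.0]
force: [0.9, -0.1, 0.6]
grip_width: 0.0849
grasp_force: 0.0
```

Call:
send_rows(
  commands=[
    [8.5,[3.3,-1.8,0],[0,0,0]],
    [8.5,[6.6,-3.6,0],[0,0,0]],
    [8.5,[9.9,-5.4,0],[0,0,0]],
    [8.5,[13.2,-7.2,0],[0,0,0]],
    [8.5,[16.5,-9.0,0],[0,0,0]],
  ],
)

```text
time: 0.93
tcp_pos: [0.4893, -0.2999, 0.3037]
orientation: [0.979, 0.201, -0.0, -0.0]
force: [0.4, -0.4, 0.2]
grip_width: 0.085
grasp_force: 0.0
```

Call:
send_rows(
  commands=[
    [8.5,[3.0,-1.6,0],[0,0,0.12]],
    [8.5,[6.0,-3.2,0],[0,0,0.24]],
    [8.5,[9.0,-4.8,0],[0,0,0.36]],
    [8.5,[12.0,-6.4,0],[0,0,0.48]],
    [8.5,[15.0,-8.0,0],[0,0,0.6]],
  ],
)

```text
time: 1.35
tcp_pos: [0.5955, -0.1673, 0.3035]
orientation: [0.995, -0.1, -0.0, 0.0]
force: [0.1, 0.2, -0.9]
grip_width: 0.0852
grasp_force: 0.0
```

Call:
send_rows(
  commands=[
    [8.5,[0,0,0],[0,0,0]],
    [8.5,[0,0,0],[0,0,0]],
  ],
)

```text
time: 1.52
tcp_pos: [0.5959, -0.1659, 0.3032]
orientation: [0.996, -0.094, -0.0, -0.001]
force: [-0.1, -0.7, -0.5]
grip_width: 0.0852
grasp_force: 0.0
```

Run:
```python
from h import *
s=env.sense();print(s["time"],s["tcp_pos"],s["force"],s["qpos"])
print(delta([.6145,-.144,.16],-.292)[:2])
```

```text
1.5167 [ 0.59592747 -0.16585519  0.30323358] [-0.0945961  -0.65589067 -0.4729804 ] [ 0.219009    0.48377368 -0.02758229  1.62536272  0.01385737  1.03349154
 -1.57204304]
(array([ 1.42165951, -2.48686796,  8.93449212]), array([-0.00088438,  0.00087814,  0.10326591]))
```

Call:
send_rows(
  commands=[
    [8.5,[0.7,-1.3,2],[0,0,0.05]],
    [8.5,[1.4,-2.6,5],[0,0,0.1]],
    [8.5,[1.4,-2.6,8],[0,0,0.1]],
    [8.5,[1.4,-2.6,9],[0,0,0.1]],
    [8.5,[1.4,-2.6,9],[0,0,0.1]],
  ],
)

```text
time: 1.93
tcp_pos: [0.611, -0.1473, 0.2109]
orientation: [0.989, -0.147, -0.003, 0.0]
force: [-0.7, -1.6, 0.4]
grip_width: 0.0854
grasp_force: 0.0
```

Run:
```python
from h import *
import cv2
s=env.sense();print(s["time"],s["tcp_pos"],s["force"])
print(delta([.6145,-.143,.084],-.292)[:2])
im=env.snapshot("scene")[150:270,170:330]
cv2.imwrite("pics/crop1.png",cv2.resize(im,None,fx=4.5,fy=4.5,interpolation=cv2.INTER_CUBIC))
```

```text
1.9333 [ 0.61102722 -0.14725767  0.21086627] [-0.72441741 -1.56989585  0.44086112]
(array([ 0.25631849, -0.52147089,  7.29417716]), array([ 0.00179689,  0.00654311, -0.00277684]))
```

View pics/crop1.png

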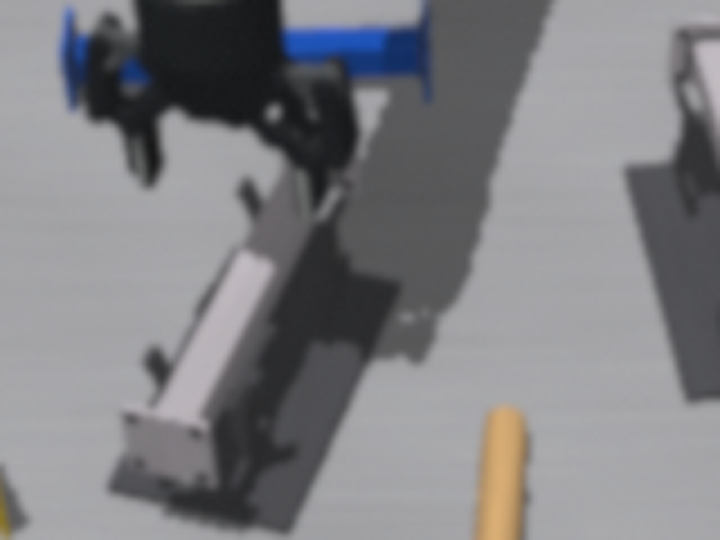

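Fingers sit open around the tube's line: tips at crop (148,183) and (320,215), tube front plate at (170,440). I'll check this numerically by projecting the model.

```bash
cat >> h.py <<'E'
def proj(name,p):
    m=env.camera_model(name); f=210/np.tan(np.radians(m["fovy"]/2))
    q=R.from_quat(m["orientation"]).inv().apply(np.array(p)-m["origin"])
    return np.array([m["cx"]+f*q[0]/q[2],m["cy"]+f*q[1]/q[2]])
E
python3 - <<'E'
from h import *
s=env.sense(); r=R.from_quat(s["orientation"])
c=lambda u:((u-[170,150])*4.5).round()
for y in (-.0425,.0425): print("tip",c(proj("scene",s["tcp_pos"]+r.apply([0,y,.060]))))
for ce,yaw in (((.6145,-.143),-.292),):
  d=np.array([np.cos(yaw),np.sin(yaw),0]);n=np.array([-d[1],d[0],0]);o=np.array([*ce,.0825])
  for x,y,z in ((.12,-.025,.025),(.12,.025,.025),(.12,-.025,-.025),(.12,.025,-.025),(.04,.0125,.0125),(.04,-.0125,.0125)): print(c(proj("scene",o+x*d+y*n+[0,0,z])))
E
```

```text
tip [300. 207.]
tip [153. 177.]
[116. 401.]
[206. 420.]
[127. 462.]
[214. 482.]
[239. 324.]
[196. 315.]
```

Call:
send_rows(
  commands=[
    [8.5,[0,0,1.5],[0,0,0]],
    [8.5,[0,0,3],[0,0,0]],
    [8.5,[0,0,4.5],[0,0,0]],
    [8.5,[0,0,4.5],[0,0,0]],
    [8.5,[0,0,4.5],[0,0,0]],
  ],
)

```text
time: 2.4
tcp_pos: [0.6139, -0.1472, 0.1703]
orientation: [0.989, -0.147, 0.001, 0.0]
force: [-0.6, 0.4, 0.8]
grip_width: 0.0851
grasp_force: 0.0
```

Run:
```python
from h import *
s=env.sense();print(s["time"],s["tcp_pos"],s["force"])
print(delta([.6145,-.143,.084],-.292)[:2])
```

```text
2.4 [ 0.61394161 -0.14723783  0.17032837] [-0.58492297  0.39312717  0.81151647]
(array([-0.07374988, -0.42297279,  3.24258498]), array([ 0.0003952 , -0.00119683, -0.00319605]))
```

Call:
send_rows(
  commands=[
    [8.5,[0,-0.4,1],[0,0,0]],
    [8.5,[0,-0.4,2],[0,0,0]],
    [8.5,[0,-0.4,3],[0,0,0]],
    [8.5,[0,-0.4,3],[0,0,0]],
    [8.5,[0,-0.4,3],[0,0,0]],
  ],
)

```text
time: 2.82
tcp_pos: [0.6143, -0.1421, 0.138]
orientation: [0.989, -0.147, -0.001, 0.0]
force: [0.3, 0.2, 0.3]
grip_width: 0.0854
grasp_force: 0.0
```

Run:
```python
from h import *
s=env.sense();print(s["time"],s["tcp_pos"],s["force"],s["torque"])
print(delta([.6145,-.143,.084],-.292)[:2])
```

```text
2.8167 [ 0.61426462 -0.14211395  0.1379716 ] [0.32275923 0.20522497 0.30261723] [-0.03914    -0.02092555  0.02463994]
(array([0.04822304, 0.07797674, 0.00709633]), array([ 0.00034861,  0.00187977, -0.00207214]))
```

Call:
send_rows(
  commands=[
    [2,[0,0,0],[0,0,0]],
    [2,[0,0,0],[0,0,0]],
    [2,[0,0,0],[0,0,0]],
    [2,[0,0,0],[0,0,0]],
    [2,[0,0,0],[0,0,0]],
  ],
  grip_force=60,
)

```text
time: 3.23
tcp_pos: [0.615, -0.1421, 0.1391]
orientation: [0.989, -0.147, 0.0, -0.0]
force: [2.4, 11.5, 9.1]
grip_width: 0.025
grasp_force: 6.9
```

Call:
send_rows(
  commands=[
    [2,[0,0,0],[0,0,0]],
    [2,[0,0,0],[0,0,0]],
    [2,[0,0,0],[0,0,0]],
    [2,[0,0,0],[0,0,0]],
    [2,[0,0,0],[0,0,0]],
  ],
)

```text
time: 3.65
tcp_pos: [0.6152, -0.1421, 0.1393]
orientation: [0.989, -0.147, 0.0, -0.0]
force: [-1.1, 0.9, 5.1]
grip_width: 0.0241
grasp_force: 59.9
```

Call:
send_rows(
  commands=[
    [2,[0,0,-0.4],[0,0,0]],
    [2,[0,0,-0.8],[0,0,0]],
    [2,[0,0,-1.2],[0,0,0]],
    [2,[0,0,-1.6],[0,0,0]],
    [2,[0,0,-2.0],[0,0,0]],
  ],
)

```text
time: 4.07
tcp_pos: [0.6147, -0.1422, 0.1591]
orientation: [0.989, -0.147, -0.0, 0.0]
force: [-0.4, -0.2, -3.3]
grip_width: 0.0236
grasp_force: 59.0
```

Call:
send_rows(
  commands=[
    [2,[0,0,0],[0,0,0]],
    [2,[0,0,0],[0,0,0]],
    [2,[0,0,0],[0,0,0]],
    [2,[0,0,0],[0,0,0]],
  ],
)

```text
time: 4.4
tcp_pos: [0.6147, -0.1421, 0.1586]
orientation: [0.989, -0.147, -0.0, -0.0]
force: [-0.4, 0.5, -3.1]
grip_width: 0.024
grasp_force: 59.0
```

Call:
send_rows(
  commands=[
    [2,[0,0,0],[0,0,0]],
  ],
)

```text
time: 4.48
tcp_pos: [0.6147, -0.1422, 0.1586]
orientation: [0.989, -0.147, -0.0, 0.0]
force: [0.5, -0.1, -3.4]
grip_width: 0.0242
grasp_force: 59.0
```

Call:
send_rows(
  commands=[
    [2,[0,0,0],[0,0,0]],
  ],
)

```text
time: 4.57
tcp_pos: [0.6148, -0.1422, 0.1587]
orientation: [0.989, -0.147, -0.0, -0.0]
force: [0.1, -0.1, -3.5]
grip_width: 0.0241
grasp_force: 59.0
```

Call:
send_rows(
  commands=[
    [2,[0,0,0],[0,0,0]],
  ],
)

```text
time: 4.65
tcp_pos: [0.6148, -0.1422, 0.1587]
orientation: [0.989, -0.147, -0.0, -0.0]
force: [0.6, -0.3, -3.4]
grip_width: 0.0241
grasp_force: 59.0
```

Run:
```python
from h import *
import cv2
s=env.sense();print(s["time"],s["tcp_pos"],s["force"],s["torque"],s["grasp_force"])
im=env.snapshot("scene")[150:270,170:330]
cv2.imwrite("pics/crop2.png",cv2.resize(im,None,fx=4.5,fy=4.5,interpolation=cv2.INTER_CUBIC))
```

```text
4.65 [ 0.6148013  -0.14217141  0.1587374 ] [ 0.57097738 -0.26929535 -3.41970799] [-0.00691304 -0.04105161  0.01546715] 58.98553669452667
```

View pics/crop2.png

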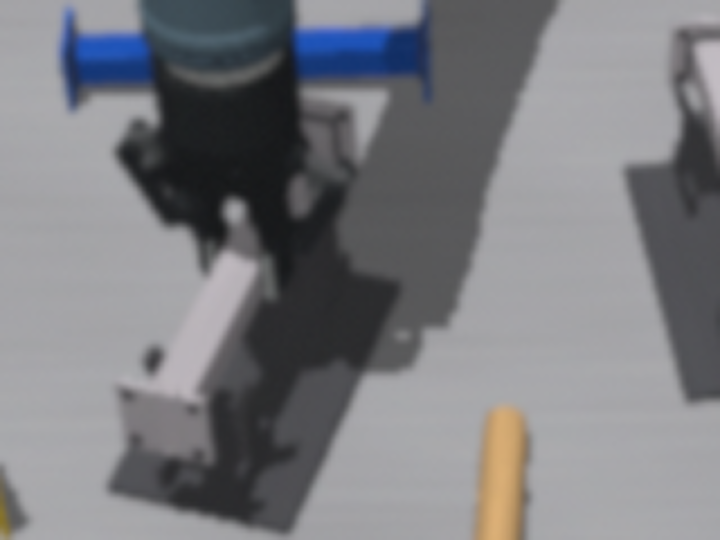

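The strut is clear of its stand (front plate top rose from crop row 408 to 386) and weighs about 3.5 N, so it is the lighter one. I'll set it back.

Call:
send_rows(
  commands=[
    [2,[0,0,0.4],[0,0,0]],
    [2,[0,0,0.8],[0,0,0]],
    [2,[0,0,1.2],[0,0,0]],
    [2,[0,0,1.5],[0,0,0]],
    [2,[0,0,1.7],[0,0,0]],
  ],
)

```text
time: 5.12
tcp_pos: [0.6145, -0.1421, 0.1411]
orientation: [0.989, -0.147, -0.001, -0.0]
force: [0.3, 0.4, -4.2]
grip_width: 0.024
grasp_force: 59.0
```

Call:
send_rows(
  commands=[
    [2,[0,0,0.1],[0,0,0]],
    [2,[0,0,0.2],[0,0,0]],
    [2,[0,0,0.25],[0,0,0]],
    [2,[0,0,0.25],[0,0,0]],
  ],
)

```text
time: 5.45
tcp_pos: [0.615, -0.1422, 0.1395]
orientation: [0.989, -0.147, 0.0, 0.0]
force: [-1.0, 0.2, -2.1]
grip_width: 0.0244
grasp_force: 59.0
```

Call:
send_rows(
  commands=[
    [2,[0,0,0.08],[0,0,0]],
    [2,[0,0,0.08],[0,0,0]],
    [2,[0,0,0.08],[0,0,0]],
  ],
)

```text
time: 5.7
tcp_pos: [0.615, -0.1422, 0.1394]
orientation: [0.989, -0.147, 0.0, -0.0]
force: [-3.5, 0.1, 5.3]
grip_width: 0.0244
grasp_force: 59.9
```

Call:
send_rows(
  commands=[
    [3.5,[0,0,0],[0,0,0]],
    [5,[0,0,0],[0,0,0]],
    [6.5,[0,0,0],[0,0,0]],
    [8.5,[0,0,0],[0,0,0]],
    [8.5,[0,0,0],[0,0,0]],
  ],
)

```text
time: 6.12
tcp_pos: [0.615, -0.1422, 0.1385]
orientation: [0.989, -0.147, 0.0, 0.0]
force: [-0.6, -0.3, -0.9]
grip_width: 0.0811
grasp_force: 0.0
```

Call:
send_rows(
  commands=[
    [8.5,[0,0,0],[0,0,0]],
    [8.5,[0,0,0],[0,0,0]],
    [8.5,[0,0,0],[0,0,0]],
  ],
)

```text
time: 6.37
tcp_pos: [0.6149, -0.1422, 0.1385]
orientation: [0.989, -0.147, -0.0, 0.0]
force: [-0.2, -1.0, -0.7]
grip_width: 0.085
grasp_force: 0.0
```

Call:
send_rows(
  commands=[
    [8.5,[0,0,-2],[0,0,0]],
    [8.5,[0,0,-5],[0,0,0]],
    [8.5,[0,0,-9],[0,0,0]],
    [8.5,[0,0,-13],[0,0,0]],
    [8.5,[0,0,-17],[0,0,0]],
  ],
)

```text
time: 6.78
tcp_pos: [0.6144, -0.1421, 0.3103]
orientation: [0.989, -0.147, -0.0, 0.0]
force: [1.1, 0.3, -0.5]
grip_width: 0.0852
grasp_force: 0.0
```

Run:
```python
from h import *
import cv2
s=env.sense();print(s["time"],s["tcp_pos"],s["force"])
print(delta([.527,.145,.25],.130)[:2])
im=env.snapshot("scene")[150:270,170:370]
cv2.imwrite("pics/crop3.png",cv2.resize(im,None,fx=4,fy=4,interpolation=cv2.INTER_CUBIC))
```

```text
6.7833 [ 0.61444368 -0.14213275  0.31030693] [ 1.07572853  0.27321573 -0.54866891]
(array([-16.69397181, -24.94433093,   0.6467311 ]), array([-2.90881156e-05,  4.76301640e-04, -4.24179952e-01]))
```

View pics/crop3.png

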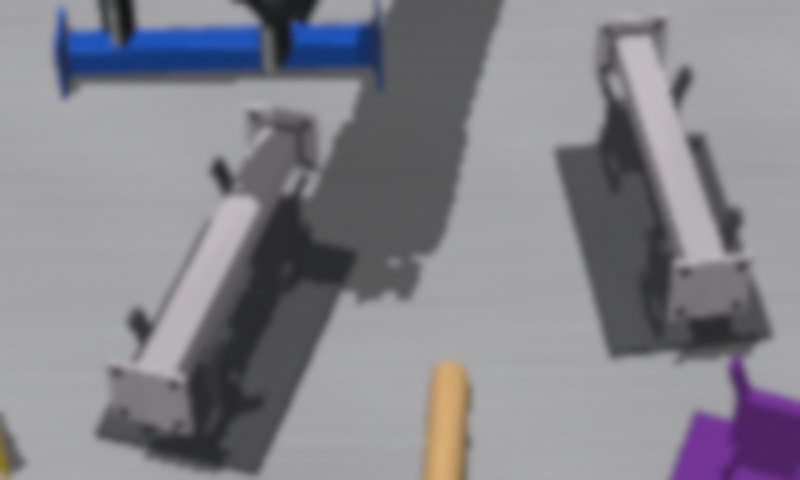

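The lighter strut is seated, with its front plate back at its original spot (crop (110,365)–(188,378)). The left strut's front plate is at (672,265)–(748,262). Moving there now.

Call:
send_rows(
  commands=[
    [8.5,[-2,-3,0],[0,0,0]],
    [8.5,[-4,-6,0],[0,0,0]],
    [8.5,[-6,-9,0],[0,0,0]],
    [8.5,[-8,-12,0],[0,0,0]],
    [8.5,[-10,-15,0],[0,0,0]],
  ],
)

```text
time: 7.25
tcp_pos: [0.5619, 0.0318, 0.3085]
orientation: [0.989, -0.147, 0.0, -0.0]
force: [0.4, -0.2, -0.1]
grip_width: 0.0847
grasp_force: 0.0
```

Call:
send_rows(
  commands=[
    [8.5,[-2,-3,0],[0,0,-0.1]],
    [8.5,[-4,-6,0],[0,0,-0.2]],
    [8.5,[-6,-9,0],[0,0,-0.3]],
    [8.5,[-6.7,-9.9,0],[0,0,-0.42]],
    [8.5,[-6.7,-9.9,0.6],[0,0,-0.42]],
  ],
)

```text
time: 7.67
tcp_pos: [0.5263, 0.1493, 0.3035]
orientation: [0.998, 0.069, 0.001, -0.001]
force: [-0.3, 0.3, -0.4]
grip_width: 0.0848
grasp_force: 0.0
```

Call:
send_rows(
  commands=[
    [8.5,[0,0,2],[0,0,0]],
    [8.5,[0,0,5],[0,0,0]],
    [8.5,[0,0,8],[0,0,0]],
    [8.5,[0,0,8],[0,0,0]],
    [8.5,[0,0,8],[0,0,0]],
  ],
)

```text
time: 8.08
tcp_pos: [0.5267, 0.1432, 0.2215]
orientation: [0.998, 0.062, -0.002, 0.001]
force: [0.2, 0.0, 0.6]
grip_width: 0.0854
grasp_force: 0.0
```

Run:
```python
from h import *
s=env.sense();print(s["time"],s["tcp_pos"],s["force"])
c=lambda u:((u-[170,150])*4).round()
yaw=.130
d=np.array([np.cos(yaw),np.sin(yaw),0]);n=np.array([-d[1],d[0],0]);o=np.array([.527,.145,.0825])
for x,y,z in ((.12,-.025,.025),(.12,.025,.025),(-.12,-.025,.025),(-.12,.025,.025)): print(c(proj("scene",o+x*d+y*n+[0,0,z])))
print(delta([.527,.145,.084],.130)[:2])
```

```text
8.0833 [0.52665526 0.14316965 0.22149641] [0.2496009  0.0486656  0.63161102]
[664. 260.]
[744. 252.]
[589.  15.]
[659.   8.]
(array([ 0.08553286, -0.18767559,  8.35917145]), array([ 0.00121611,  0.00345281, -0.00680522]))
```

Call:
send_rows(
  commands=[
    [8.5,[0,-0.3,2],[0,0,0]],
    [8.5,[0,-0.3,4],[0,0,0]],
    [8.5,[0,-0.3,6],[0,0,0]],
    [8.5,[0,-0.3,7.3],[0,0,0]],
    [8.5,[0,-0.3,8],[0,0,0]],
  ],
)

```text
time: 8.5
tcp_pos: [0.5277, 0.1471, 0.1429]
orientation: [0.998, 0.062, 0.001, 0.0]
force: [-0.1, -0.3, -1.0]
grip_width: 0.0848
grasp_force: 0.0
```

Call:
send_rows(
  commands=[
    [8.5,[0,0,0.1],[0,0,0]],
    [8.5,[0,0,0.1],[0,0,0]],
    [8.5,[0,0,0.1],[0,0,0]],
  ],
)

```text
time: 8.75
tcp_pos: [0.5279, 0.1477, 0.143]
orientation: [0.998, 0.063, 0.001, -0.0]
force: [0.3, 0.0, 1.1]
grip_width: 0.085
grasp_force: 0.0
```

Run:
```python
from h import *
s=env.sense();print(s["time"],s["tcp_pos"],s["force"])
print(delta([.527,.146,.084],.130)[:2])
```

```text
8.75 [0.52790918 0.14765154 0.14302723] [0.30293179 0.02858993 1.05444432]
(array([-0.11205281,  0.15267519,  0.51240693]), array([-0.00033158, -0.00237191, -0.00474608]))
```

Call:
send_rows(
  commands=[
    [8.5,[0,0.15,0.25],[0,0,0]],
    [8.5,[0,0.15,0.5],[0,0,0]],
    [8.5,[0,0.15,0.5],[0,0,0]],
  ],
)

```text
time: 9.0
tcp_pos: [0.5271, 0.1458, 0.1366]
orientation: [0.998, 0.063, 0.0, 0.0]
force: [-0.5, 0.2, -0.4]
grip_width: 0.0848
grasp_force: 0.0
```

Call:
send_rows(
  commands=[
    [2,[0,0,0],[0,0,0]],
    [2,[0,0,0],[0,0,0]],
    [2,[0,0,0],[0,0,0]],
    [2,[0,0,0],[0,0,0]],
    [2,[0,0,0],[0,0,0]],
  ],
  grip_force=70,
)

```text
time: 9.42
tcp_pos: [0.5271, 0.1469, 0.1368]
orientation: [0.998, 0.063, 0.0, -0.001]
force: [-2.4, 10.7, 7.7]
grip_width: 0.0253
grasp_force: 5.7
```

Call:
send_rows(
  commands=[
    [2,[0,0,0],[0,0,0]],
    [2,[0,0,0],[0,0,0]],
    [2,[0,0,0],[0,0,0]],
    [2,[0,0,0],[0,0,0]],
    [2,[0,0,0],[0,0,0]],
  ],
)

```text
time: 9.83
tcp_pos: [0.5272, 0.147, 0.137]
orientation: [0.998, 0.063, 0.0, -0.001]
force: [-1.6, 2.3, 5.1]
grip_width: 0.0239
grasp_force: 69.7
```

Call:
send_rows(
  commands=[
    [2,[0,0,-0.4],[0,0,0]],
    [2,[0,0,-0.8],[0,0,0]],
    [2,[0,0,-1.2],[0,0,0]],
    [2,[0,0,-1.6],[0,0,0]],
    [2,[0,0,-2.0],[0,0,0]],
  ],
)

```text
time: 10.25
tcp_pos: [0.5268, 0.1456, 0.1567]
orientation: [0.998, 0.063, -0.0, 0.0]
force: [0.4, -0.2, -5.5]
grip_width: 0.0242
grasp_force: 69.0
```

Call:
send_rows(
  commands=[
    [2,[0,0,0],[0,0,0]],
    [2,[0,0,0],[0,0,0]],
    [2,[0,0,0],[0,0,0]],
    [2,[0,0,0],[0,0,0]],
  ],
)

```text
time: 10.58
tcp_pos: [0.5269, 0.1459, 0.1564]
orientation: [0.998, 0.063, -0.0, 0.0]
force: [0.3, -0.3, -5.5]
grip_width: 0.0239
grasp_force: 69.0
```

It reads 5.5 N against 3.5 N, so this is the heavier strut. I'll raise it and hold.

Call:
send_rows(
  commands=[
    [2,[0,0,-0.5],[0,0,0]],
    [2,[0,0,-1.3],[0,0,0]],
    [2,[0,0,-2.3],[0,0,0]],
    [2,[0,0,-3.3],[0,0,0]],
    [2,[0,0,-4.3],[0,0,0]],
  ],
)

```text
time: 11.0
tcp_pos: [0.5273, 0.1461, 0.2011]
orientation: [0.998, 0.063, 0.0, -0.0]
force: [0.3, -0.3, -5.4]
grip_width: 0.0239
grasp_force: 69.0
```

Call:
send_rows(
  commands=[
    [2,[0,0,-1.2],[0,0,0]],
    [2,[0,0,-2.4],[0,0,0]],
    [2,[0,0,-3.6],[0,0,0]],
    [2,[0,0,-4.6],[0,0,0]],
    [2,[0,0,-5.2],[0,0,0]],
  ],
)

```text
time: 11.42
tcp_pos: [0.5276, 0.1462, 0.2535]
orientation: [0.998, 0.063, 0.001, -0.0]
force: [0.3, 0.5, -5.6]
grip_width: 0.0239
grasp_force: 69.0
```

Call:
send_rows(
  commands=[
    [2,[0,0,-0.4],[0,0,0]],
    [2,[0,0,-0.5],[0,0,0]],
    [2,[0,0,-0.5],[0,0,0]],
    [2,[0,0,-0.5],[0,0,0]],
    [2,[0,0,-0.5],[0,0,0]],
  ],
)

```text
time: 11.83
tcp_pos: [0.5267, 0.1459, 0.2559]
orientation: [0.998, 0.063, -0.001, 0.0]
force: [-0.3, 0.5, -6.3]
grip_width: 0.0238
grasp_force: 69.0
```

Call:
send_rows(
  commands=[
    [2,[0,0,0],[0,0,0]],
    [2,[0,0,0],[0,0,0]],
    [2,[0,0,0],[0,0,0]],
    [2,[0,0,0],[0,0,0]],
    [2,[0,0,0],[0,0,0]],
  ],
)

```text
time: 12.25
tcp_pos: [0.527, 0.146, 0.2565]
orientation: [0.998, 0.063, -0.0, 0.0]
force: [1.4, -0.6, -6.0]
grip_width: 0.0243
grasp_force: 69.0
```

Run:
```python
from h import *
import cv2
s=env.sense();print(s["time"],s["tcp_pos"],s["force"],s["torque"])
im=env.snapshot("scene")[110:270,170:370]
cv2.imwrite("pics/crop4.png",cv2.resize(im,None,fx=3.7,fy=3.7,interpolation=cv2.INTER_CUBIC))
```

```text
12.25 [0.52702107 0.14602626 0.25652225] [ 1.36587227 -0.62886486 -5.99611391] [-0.02374992  0.01912258  0.05914052]
```

View pics/crop4.png

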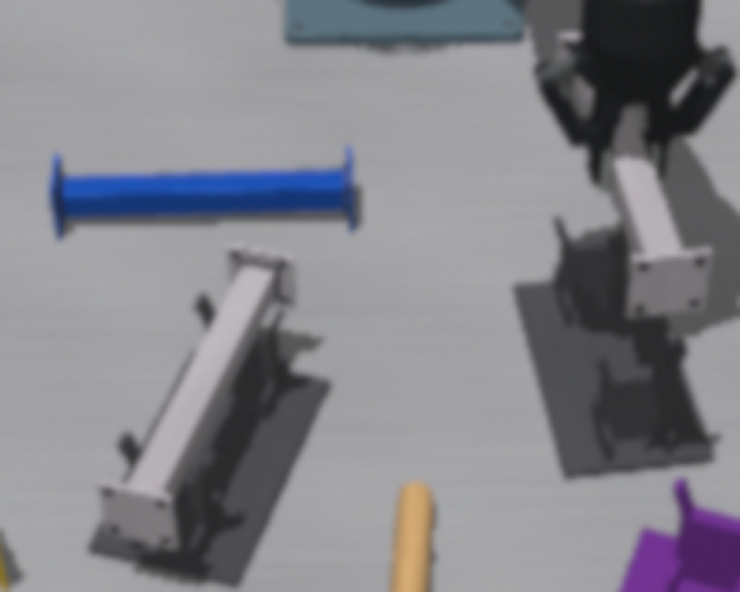

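The heavier strut is held level about 12 cm up (front plate at crop (668,280)) and the lighter one is seated (front plate at (137,515)). Holding for over 3 s.

Call:
send_rows(
  commands=[
    [2,[0,0,0],[0,0,0]],
    [2,[0,0,0],[0,0,0]],
    [2,[0,0,0],[0,0,0]],
    [2,[0,0,0],[0,0,0]],
    [2,[0,0,0],[0,0,0]],
  ],
)

```text
time: 12.72
tcp_pos: [0.5271, 0.146, 0.2566]
orientation: [0.998, 0.063, 0.0, 0.0]
force: [0.2, 0.2, -5.2]
grip_width: 0.0235
grasp_force: 69.0
```

Call:
send_rows(
  commands=[
    [2,[0,0,0],[0,0,0]],
    [2,[0,0,0],[0,0,0]],
    [2,[0,0,0],[0,0,0]],
    [2,[0,0,0],[0,0,0]],
    [2,[0,0,0],[0,0,0]],
  ],
)

```text
time: 13.13
tcp_pos: [0.5271, 0.146, 0.2566]
orientation: [0.998, 0.063, -0.0, 0.0]
force: [1.1, 0.1, -5.6]
grip_width: 0.0242
grasp_force: 69.0
```

Call:
send_rows(
  commands=[
    [2,[0,0,0],[0,0,0]],
    [2,[0,0,0],[0,0,0]],
    [2,[0,0,0],[0,0,0]],
    [2,[0,0,0],[0,0,0]],
    [2,[0,0,0],[0,0,0]],
  ],
)

```text
time: 13.55
tcp_pos: [0.527, 0.146, 0.2566]
orientation: [0.998, 0.063, -0.0, 0.0]
force: [0.2, 0.8, -5.7]
grip_width: 0.0238
grasp_force: 69.0
```

Call:
send_rows(
  commands=[
    [2,[0,0,0],[0,0,0]],
    [2,[0,0,0],[0,0,0]],
    [2,[0,0,0],[0,0,0]],
    [2,[0,0,0],[0,0,0]],
    [2,[0,0,0],[0,0,0]],
  ],
)

```text
time: 13.97
tcp_pos: [0.5271, 0.146, 0.2565]
orientation: [0.998, 0.063, -0.0, 0.0]
force: [0.1, 0.4, -5.7]
grip_width: 0.024
grasp_force: 69.0
```

Call:
send_rows(
  commands=[
    [2,[0,0,0],[0,0,0]],
    [2,[0,0,0],[0,0,0]],
    [2,[0,0,0],[0,0,0]],
    [2,[0,0,0],[0,0,0]],
    [2,[0,0,0],[0,0,0]],
  ],
)

```text
time: 14.38
tcp_pos: [0.5271, 0.146, 0.2566]
orientation: [0.998, 0.063, -0.0, 0.0]
force: [0.0, -0.3, -6.4]
grip_width: 0.0238
grasp_force: 69.0
```

Call:
send_rows(
  commands=[
    [2,[0,0,0],[0,0,0]],
    [2,[0,0,0],[0,0,0]],
    [2,[0,0,0],[0,0,0]],
    [2,[0,0,0],[0,0,0]],
    [2,[0,0,0],[0,0,0]],
  ],
)

```text
time: 14.8
tcp_pos: [0.5271, 0.146, 0.2566]
orientation: [0.998, 0.063, 0.0, 0.0]
force: [0.7, -0.1, -6.8]
grip_width: 0.0242
grasp_force: 69.0
```

Call:
send_rows(
  commands=[
    [2,[0,0,0],[0,0,0]],
    [2,[0,0,0],[0,0,0]],
    [2,[0,0,0],[0,0,0]],
    [2,[0,0,0],[0,0,0]],
    [2,[0,0,0],[0,0,0]],
  ],
)

```text
time: 15.22
tcp_pos: [0.5271, 0.146, 0.2566]
orientation: [0.998, 0.063, -0.0, -0.0]
force: [0.5, -0.7, -6.3]
grip_width: 0.0232
grasp_force: 69.0
```

Call:
send_rows(
  commands=[
    [2,[0,0,0],[0,0,0]],
    [2,[0,0,0],[0,0,0]],
    [2,[0,0,0],[0,0,0]],
    [2,[0,0,0],[0,0,0]],
    [2,[0,0,0],[0,0,0]],
  ],
)

```text
time: 15.63
tcp_pos: [0.527, 0.146, 0.2566]
orientation: [0.998, 0.063, -0.0, 0.0]
force: [-0.1, -0.2, -6.5]
grip_width: 0.024
grasp_force: 69.0
```

```bash
python3 -c "
from workcell import env
s=env.sense();print(s['time'],s['tcp_pos'],s['force'],s['grasp_force']);print(env.finish_job())"
```

```text
15.6333 [0.52704481 0.14600927 0.25657598] [-0.12929462 -0.22891937 -6.45724575] 68.95128965377808
the job is handed in; nothing more can be done
None
```

I handed the job in at 15.6 s, though no verdict came back: the lighter strut (about 3.5 N) is back in its own stand and let go, and the heavier one (about 5.5–6.5 N) was held level and still about 12 cm above where it lay for over 3 s and is still in the gripper.

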